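# Open a combination lock and show its shackle

## Task

Turn the black dial on the lid of the blue-grey security box clockwise, feeling its notches click past, until its white pointer clicks in at the broad yellow mark, and leave it there; then pull the steel shackle straight up out of the lid and bring it over the green mat. Finish while still holding it there in the gripper: still and upright, legs down, over the middle of the mat with roughly 8 cm of air under its legs, so that the overhead camera can record it. Leave the glue stick, the label roll and the tape measure where they are.

Things in the scene. Friction and masses are not known exactly. Their poses are not given: they have to be found in the camera images.
- lockbox: Blue-grey steel security box with grey lid, 136 x 206 mm, 75 mm high, fixed. Origin: centre of its underside, z up. In its axes the dial stands at (0, -38) mm, the shackle's legs enter the lid at (0, 17) and (0, 61) mm, a hasp strap (22 mm wide, 5 mm high) runs along x over the lid under the bow; -x faces the robot.
- dial_grip (a point): Centre of the dial's black bar grip, on the upright dial axis, 24 mm above the lid. The bar is 50 mm long, 13 mm thick, from 10 to 36 mm above the lid, on a round skirt 60 mm across; the white line on it is the pointer. Site z is up; x and y turn with the dial (equal the box's when joint dial reads 0). The pointer end of the bar lies along (0.867, -0.498, 0) of the point's axes.
- dial (a joint): Turn of the dial in rad, growing clockwise from above, stops at -0.1 and 2.5. Notches at 0, 0.3, ... 2.4, each with a thin white tick; a spring pawl (0.1 to 0.2 N m to pass) clicks the dial into the nearest. The broad yellow mark, where alone the lock releases (within about 0.1 rad), is the notch at 1.5. Starts 0.6 to 1.2 rad short of it.
- bow (a point): Middle of the top bar of the loose steel shackle, a U of 9 mm round bar, 120 g. The bar runs along the point's y (the box's y while locked), straight for 20 mm, then bends down to two legs 44 mm apart; z is up along the legs. Locked, it is 50 mm above the lid, the legs reach 47 mm below the lid top, and it rises only 4 mm; unlocked, it comes straight up with 1 to 2 mm play.
- legs_end (a point): Point midway between the lower ends of the shackle's legs, 97 mm below the middle of the bow's top bar, same axes. The leg nearer the dial has a small tooth, 8 mm wide, reaching 18 mm from the leg's centre toward the dial.
- mat_top (a point): Centre of the top of the green square mat with white corner marks, 130 x 130 x 3 mm, fixed on the table.
- glue_stick: Glue stick standing upright, red over yellow, 27 mm across, 96 mm high; origin at its underside. Leave alone.
- label_roll: White label roll lying flat, 88 mm across, 60 mm high; origin at its underside. Leave alone.
- tape_measure: Yellow and black tape measure standing, 78 x 38 x 67 mm; origin at its underside. Leave alone.
Mind the look-alikes: they are no part of the job. There is more than one size of the part that bears bow; the job needs the smaller.

How it is judged:
On the way, in this order (a step that is already met when the one before it is completed fails the run):
1. the dial's pointer is at the yellow mark with the shackle still in the lid (value of joint dial between 1.36 and 1.64 rad and height (world z) of legs_end below 0.05 m), for 0.2 s.
2. the shackle is pulled up clear of the lid, the dial at the mark (value of joint dial between 1.36 and 1.64 rad and height (world z) of legs_end above 0.085 m and contact force between the fingers and shackle above 0.5 N), for 0.2 s.
At the end, for the whole second after the job is handed in: The dial is within 0.14 rad of the yellow mark (1.5). The gripper holds the shackle still, its legs pointing down within 0.3 rad of vertical, the middle of its bow within 40 mm (level distance) of the mat's centre, the legs' ends 30 to 160 mm above the mat, touching neither the box nor the mat (value of joint dial between 1.36 and 1.64 rad and horizontal distance between bow and mat_top below 0.04 m and z of legs_end in the frame of mat_top between 0.03 and 0.16 m and angle between bow's own z axis and vertical below 0.3 rad and contact force between the fingers and shackle above 0.5 N and contact force between shackle and lockbox below 0.1 N and contact force between shackle and record_mat below 0.1 N and linear speed of shackle below 0.03 m/s); the arm keeps its last pose, push and grip.
It fails at once if the glue stick was moved more than 20 mm or tipped (distance of glue_stick from where it was at the start of the episode above 0.02 m or angle between glue_stick's own z axis and vertical above 0.4 rad).
It fails at once if the label roll was moved more than 20 mm or tipped (distance of label_roll from where it was at the start of the episode above 0.02 m or angle between label_roll's own z axis and vertical above 0.4 rad).
It fails at once if the tape measure was moved more than 20 mm or tipped (distance of tape_measure from where it was at the start of the episode above 0.02 m or angle between tape_measure's own z axis and vertical above 0.4 rad).
It also fails if it takes over 51 s, if anything falls off the work surface, if the arm or the gripper's body presses on something with over 40 N, if the wrist force passes 120 N, or if a joint passes its speed limit or range.

## Robot

A 7-joint arm with a two-finger parallel gripper is mounted at the origin on a cart in front of the work surface, level with it; the furniture and walls round the work are solid. World frame = base frame: x ahead of the robot, y to its left, z up, the work surface at z = 0. Lengths are in m, angles in rad, forces in N, time in s.
With the tool pointing down it reaches from about 0.4 to 0.85 m from the base axis. Payload 10.4 kg.
Tool frame: the origin (TCP) lies at the very end of the fingers, on their centre line; the grasp point (between the pads) lies 19 mm behind it; y points along the fingers, z is the direction in which the jaws open and shut, and the axes are right-handed (so a half turn about y gives the same grasp; the last joint's range is limited). The gripper opens to 87 mm and grips with 3 to 60 N. Pads are 19 mm wide; open, the fingers measure 117 mm over their backs; the gripper's body (75 mm by 190 mm) begins 51 mm behind the grasp point.
Start: joints at [1.119, 0.332, -0.065, 1.46, 0.022, 1.35, -0.088], TCP at [0.26, -0.568, 0.223] pointing down, gripper open.
Joint ranges: [-2.6, 2.6], [-0.5, 2.12], [-1.47, 1.34], [0.16, 2.42], [-1.27, 4.41], [0.06, 2.06], [-2.6, 2.6]. Speed limits (rad/s): [2.22, 2.22, 2.79, 2.79, 3.14, 3.14, 3.14].

## Interface

Orientations are given as a unit quaternion [w, x, y, z].
In Python, from bench import bot, imaging gives the robot as it stands.
- The arm moves only by the tool step_arm, never from a script. Its argument "commands" is a list of rows, each a list of 7 numbers: the shift along the tool's x, y, z in m, then the turn, a rotation vector about the tool's x, y, z in rad, then the opening in per cent of the stroke, from 0 (shut) to 100 (fully open). A call has exactly 5 rows; each row shifts and turns the commanded pose from where the row before left it, along the tool's axes as they then stand; what a row does not reach is not made up. A row lasts 1/8 s, in which the tool goes at most 62.5 mm and 10.7 degrees, less where a joint would pass 70% of its speed; a pose out of reach is approached as far as the arm can. A call with a gripper value outside its range is refused whole. The fingers move at their own pace and stop on an object; "force" is the grip in N (left out, the last holds). Time passes only in rows, so rows that do not move let the fingers close, or fill a call up. It gives the time, the measured TCP pose, the force and the opening at its end, in the units of the state.
- bot.sense(): the state, without advancing time (a new reading comes with each control period).
- imaging.get_image(name): name is "scene" or "side" or "wrist"; returns the picture (384x512x3 uint8, red, green, blue); there is no depth.
- imaging.calibration(name): a dict with "camera_matrix" (3x3 intrinsics, pixels), "cam_to_world" (4x4, takes a point from camera to world coordinates). Camera axes: x right, y down, z forward; pixel columns grow to the right and rows downward; lengths in m; the calibration is good to about 2 mm. A picture is of the moment at which its call begins: read the wrist's pose just before it. calibration takes no time and is no camera call; for the wrist camera it gives the pose at the moment of the call.
- bot.hand_in(): hands the job in, once; it reports no verdict.
The state is a dict: "clock": time; "qpos": joint angles; "qvel": joint speeds; "effort": joint torques, N m; "ee_pos": TCP position; "tool_rot": TCP orientation; "wrist_force": force on the tool from outside, world axes, zero at the start; "wrist_torque": the same for the moment, N m; "opening": finger opening in m.
Only numpy, scipy, OpenCV 4.12 (cv2) and the standard library are available. Lean on these libraries where they do the work, as an engineer would, in place of code of your own. Each camera call takes 0.05 s, during which the arm holds its last target.

## Working session

There is one attempt and no reset: what is moved stays moved. The work goes in short steps, Python scripts to look and compute and a tool call to move; the robot and the scene stay as the last step left them, time stands still between calls to the robot, and variables do not carry over. Pictures are saved under pics/ and viewed, and the job is handed in when it is done.

Besides the shell and the picture viewer there is one more tool, called after ">>>" in YAML: its name, and indented under it one key for each argument. step_arm: Moves the arm, as the interface text tells. Its arguments: {"type":"object","properties":{"commands":{"type":"array"},"force":{"type":"number"}},"required":["commands"]}

```bash
ls; mkdir -p pics
python3 - <<'E'
from bench import bot, imaging
import cv2, numpy as np
print(bot.sense())
for n in ["scene","side","wrist"]:
    im=imaging.get_image(n); cv2.imwrite(f"pics/{n}0.png",im[:,:,::-1])
    c=imaging.calibration(n); print(n,np.round(c["camera_matrix"],2).tolist(),np.round(c["cam_to_world"],4).tolist())
E
```

```text
pics
{'clock': 0.0, 'qpos': array([ 1.11940719,  0.33289838, -0.06474905,  1.46095402,  0.02158806,
        1.34990758, -0.08850799]), 'qvel': array([-0.00054926, -0.0003955 , -0.00138191, -0.001079  , -0.00090183,
        0.00092188,  0.00023652]), 'effort': array([-3.42465137e-04, -6.23254895e+01,  2.47127458e-02, -3.89897203e+01,
       -6.12170273e-02,  4.00990422e-02,  1.54283784e-04]), 'ee_pos': array([ 0.25971462, -0.56804432,  0.22173145]), 'tool_rot': array([ 0.15033592, -0.15058566,  0.69141865, -0.69040808]), 'wrist_force': array([ 0.62473803, -0.275569  ,  0.98999645]), 'wrist_torque': array([-0.00474517, -0.00200283,  0.02306487]), 'opening': 0.08690255555398937}
scene [[468.77, 0.0, 255.84], [0.0, 468.77, 187.62], [0.0, 0.0, 1.0]] [[-0.4626, -0.3754, 0.8031, -0.613], [-0.8864, 0.213, -0.411, 0.5792], [-0.0168, -0.902, -0.4314, 0.7041], [0.0, 0.0, 0.0, 1.0]]
side [[490.84, 0.0, 247.02], [0.0, 490.84, 190.85], [0.0, 0.0, 1.0]] [[0.8703, -0.1891, 0.4547, -0.3146], [-0.4924, -0.3224, 0.8084, -1.4932], [-0.0063, -0.9275, -0.3737, 0.7763], [0.0, 0.0, 0.0, 1.0]]
wrist [[269.31, 0.0, 259.51], [0.0, 269.31, 194.39], [0.0, 0.0, 1.0]] [[0.4158, -0.8653, -0.2797, 0.3382], [-0.9094, -0.3961, -0.1265, -0.5331], [-0.0014, 0.307, -0.9517, 0.3846], [0.0, 0.0, 0.0, 1.0]]
```

View pics/scene0.png

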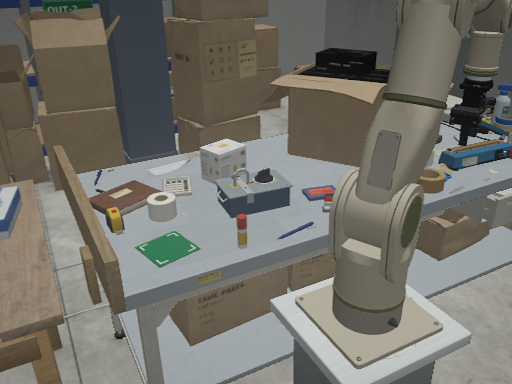

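View pics/side0.png

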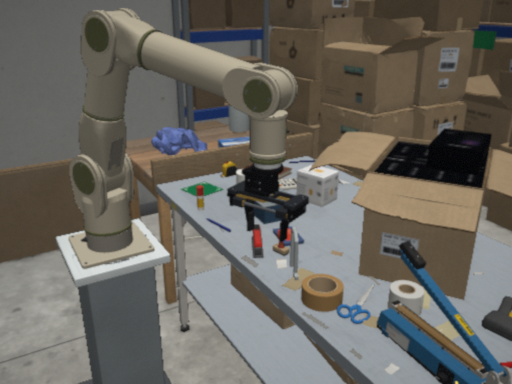

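View pics/wrist0.png

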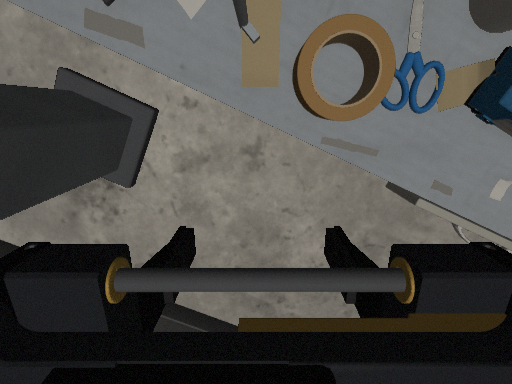

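Run:
```python
import cv2
a=cv2.imread("pics/scene0.png"); 
cv2.imwrite("pics/scene0z.png",cv2.resize(a[135:280,80:350],None,fx=2.9,fy=2.9,interpolation=cv2.INTER_CUBIC))
cv2.imwrite("pics/scene0zz.png",cv2.resize(a[155:220,205:305],None,fx=8,fy=8,interpolation=cv2.INTER_CUBIC))
a=cv2.imread("pics/side0.png"); 
cv2.imwrite("pics/side0z.png",cv2.resize(a[140:290,170:370],None,fx=4,fy=4,interpolation=cv2.INTER_CUBIC))
```

```text
(no output)
```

View pics/scene0z.png

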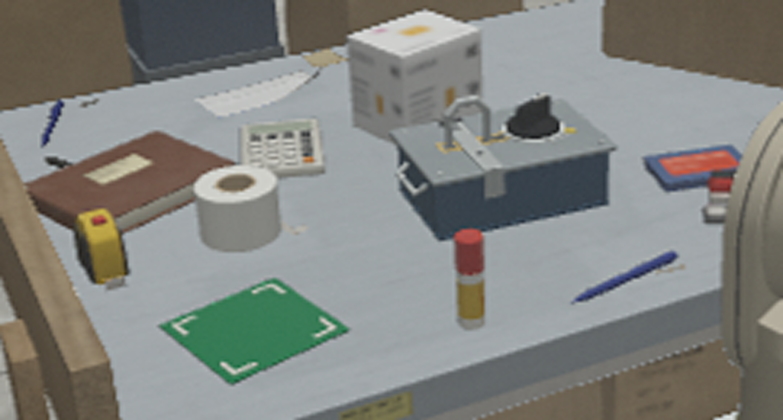

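View pics/scene0zz.png

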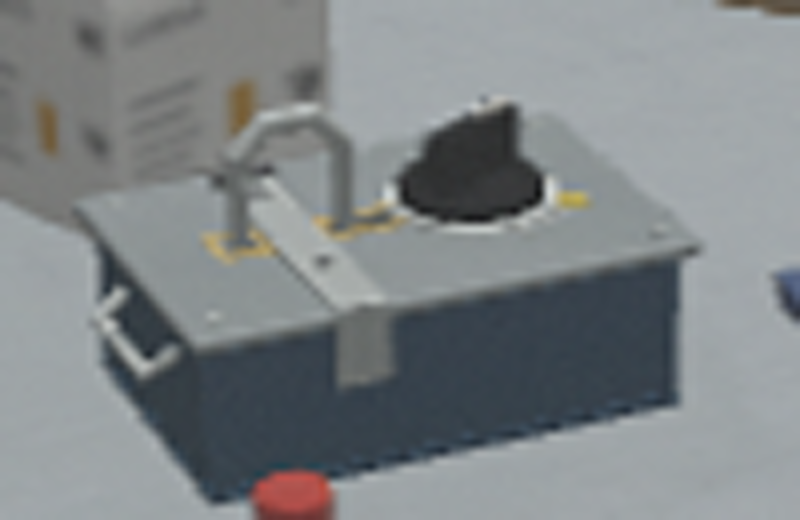

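View pics/side0z.png

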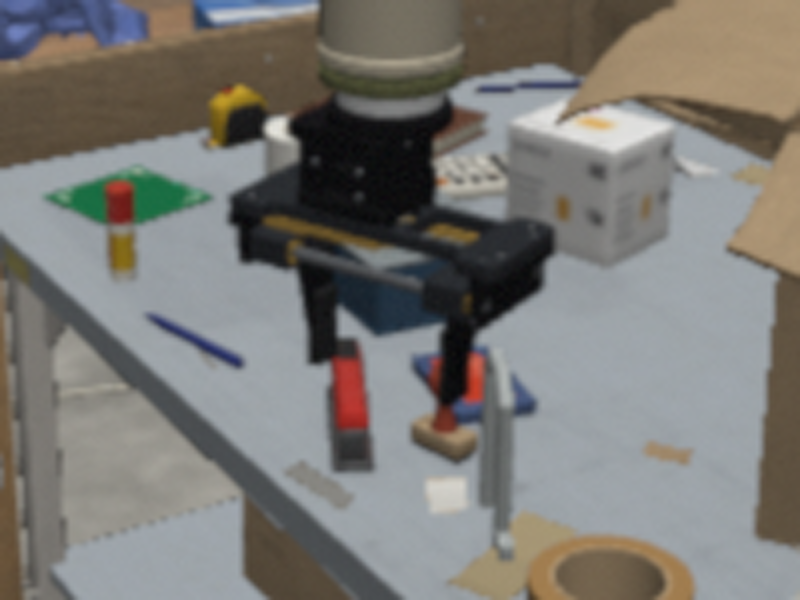

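```bash
cat > h.py <<'E'
from bench import bot, imaging
import cv2, numpy as np
from scipy.spatial.transform import Rotation as R
def ray(c,px,z):
    K=np.array(c["camera_matrix"]);T=np.array(c["cam_to_world"])
    px=np.atleast_2d(px).astype(float)
    d=np.c_[px,np.ones(len(px))]@np.linalg.inv(K).T@T[:3,:3].T
    o=T[:3,3]; return o+d*((z-o[2])/d[:,2])[:,None]
def proj(c,P):
    K=np.array(c["camera_matrix"]);T=np.array(c["cam_to_world"])
    q=(np.atleast_2d(P)-T[:3,3])@T[:3,:3]; q=q@K.T; return q[:,:2]/q[:,2:]
def rot(s): w,x,y,z=s["tool_rot"]; return R.from_quat([x,y,z,w]).as_matrix()
E
python3 - <<'E'
from h import *
np.set_printoptions(precision=4,suppress=True)
c=imaging.calibration("scene")
lid=np.array([[190,348],[700,247],[550,112],[72,207]])/8+[205,155]
P=ray(c,lid,.075);print("lid",P,P.mean(0)); print(np.linalg.norm(P-np.roll(P,-1,0),axis=1))
m=np.array([[160,326],[276,278],[350,330],[232,384]])/2.9+[80,135]
P=ray(c,m,.003);print("mat",P,P.mean(0)); print(np.linalg.norm(P-np.roll(P,-1,0),axis=1))
o=np.array([[470,322],[240,238],[103,278]])/2.9+[80,135]
print(ray(c,o,0)); print(rot(bot.sense()))
print("dial skirt",ray(c,np.array([[472,190]])/8+[205,155],.083))
print("bow",ray(c,np.array([[292,112]])/8+[205,155],.125))
E
```

```text
lid [[ 0.5317  0.0846  0.075 ]
 [ 0.513  -0.1259  0.075 ]
 [ 0.6581 -0.1407  0.075 ]
 [ 0.6696  0.0737  0.075 ]] [ 0.5931 -0.0271  0.075 ]
[0.2112 0.1458 0.2147 0.1383]
mat [[0.5179 0.3779 0.003 ]
 [0.5492 0.2519 0.003 ]
 [0.4233 0.2217 0.003 ]
 [0.3924 0.3458 0.003 ]] [0.4707 0.2994 0.003 ]
[0.1297 0.1295 0.1279 0.1295]
[[0.385  0.1146 0.    ]
 [0.653  0.2572 0.    ]
 [0.6404 0.4051 0.    ]]
[[-0.9095 -0.0005  0.4158]
 [-0.4158  0.0009 -0.9095]
 [ 0.     -1.     -0.0011]]
dial skirt [[ 0.5889 -0.0657  0.083 ]]
bow [[0.6071 0.004  0.125 ]]
```

```bash
cat >> h.py <<'E'
def yaw(s): M=rot(s); return np.degrees(np.arctan2(M[1,2],M[0,2]))
def Rt(yawdeg):
    a=np.radians(yawdeg); z=np.array([np.cos(a),np.sin(a),0]); y=np.array([0,0,-1.]); return np.c_[np.cross(y,z),y,z]
def plan(pts, nd=4):
    """pts: list of (xyz,yaw,nrows); starting from measured pose; prints rows"""
    s=bot.sense(); p=np.array(s["ee_pos"]);M=rot(s)
    for tgt,yw,n in pts:
        tgt=np.array(tgt,float); Mt=Rt(yw); rv=R.from_matrix(M.T@Mt).as_rotvec()/n; dp=(tgt-p)/n
        for i in range(n):
            d=M.T@dp; r=np.round(np.r_[d,rv],nd); print(r.tolist(), round(np.linalg.norm(d),3))
            p=p+M@r[:3]; M=M@R.from_rotvec(r[3:]).as_matrix()
    print("end",p,np.degrees(np.arctan2(M[1,2],M[0,2])))
def st():
    s=bot.sense(); print(round(s["clock"],2),np.round(s["ee_pos"],4),"yaw",round(yaw(s),2),"F",np.round(s["wrist_force"],2),"T",np.round(s["wrist_torque"],3),"op",round(s["opening"],4),"q",np.round(s["qpos"],3),"tilt",np.round(rot(s)[2],3)); return s
E
python3 -c "
from h import *
plan([((.26,-.568,.28),-65.4,1),((.59,-.03,.28),0,14)],3)"
```

```text
[-0.0, -0.058, -0.0, 0.001, -0.001, 0.0] 0.058
[-0.037, -0.0, -0.025, 0.0, -0.082, 0.0] 0.045
[-0.039, -0.0, -0.022, 0.0, -0.082, 0.0] 0.045
[-0.041, -0.0, -0.019, 0.0, -0.082, 0.0] 0.045
[-0.042, -0.0, -0.015, 0.0, -0.082, 0.0] 0.045
[-0.044, -0.0, -0.012, 0.0, -0.082, 0.0] 0.045
[-0.044, -0.0, -0.008, 0.0, -0.082, 0.0] 0.045
[-0.045, -0.0, -0.004, 0.0, -0.082, 0.0] 0.045
[-0.045, -0.0, -0.001, 0.0, -0.082, 0.0] 0.045
[-0.045, -0.0, 0.003, 0.0, -0.082, 0.0] 0.045
[-0.045, -0.0, 0.007, 0.0, -0.082, 0.0] 0.045
[-0.044, -0.0, 0.01, 0.0, -0.082, 0.0] 0.045
[-0.043, -0.0, 0.014, 0.0, -0.082, 0.0] 0.045
[-0.042, -0.0, 0.017, 0.0, -0.082, 0.0] 0.045
[-0.04, -0.0, 0.021, 0.0, -0.082, 0.0] 0.045
end [ 0.58957334 -0.03003966  0.27995722] 0.40080395927842133
```

>>> step_arm:
  commands:
    - [0,-0.058,0,0,0,0,100]
    - [-0.037,0,-0.025,0,-0.082,0,100]
    - [-0.039,0,-0.022,0,-0.082,0,100]
    - [-0.041,0,-0.019,0,-0.082,0,100]
    - [-0.042,0,-0.015,0,-0.082,0,100]

```text
clock: 0.78
ee_pos: [0.3538, -0.414, 0.2804]
tool_rot: [0.262, -0.262, 0.657, -0.657]
wrist_force: [0.5, -0.1, -0.4]
opening: 0.0869
```

>>> step_arm:
  commands:
    - [-0.044,0,-0.012,0,-0.082,0,100]
    - [-0.044,0,-0.008,0,-0.082,0,100]
    - [-0.045,0,-0.004,0,-0.082,0,100]
    - [-0.045,0,-0.001,0,-0.082,0,100]
    - [-0.045,0,0.003,0,-0.082,0,100]

```text
clock: 1.4
ee_pos: [0.472, -0.222, 0.2804]
tool_rot: [-0.39, 0.39, -0.59, 0.59]
wrist_force: [-0.8, 0.3, 0.9]
opening: 0.087
```

>>> step_arm:
  commands:
    - [-0.045,0,0.007,0,-0.082,0,100]
    - [-0.044,0,0.01,0,-0.082,0,100]
    - [-0.043,0,0.014,0,-0.082,0,100]
    - [-0.042,0,0.017,0,-0.082,0,100]
    - [-0.04,0,0.021,0,-0.082,0,100]

```text
clock: 2.02
ee_pos: [0.5908, -0.0294, 0.2804]
tool_rot: [-0.502, 0.502, -0.498, 0.498]
wrist_force: [1.1, 0.3, -0.3]
opening: 0.0871
```

Run:
```python
from h import *
s=st()
c=imaging.calibration("wrist"); im=imaging.get_image("wrist"); cv2.imwrite("pics/w1.png",im[:,:,::-1]); np.save("c1.npy",c,allow_pickle=True)
st()
```

```text
2.02 [ 0.5908 -0.0294  0.2804] yaw 0.48 F [ 1.06  0.29 -0.32] T [ 0.001 -0.124 -0.006] op 0.0871 q [ 0.454  0.29  -0.599  1.437  0.163  1.465 -0.135] tilt [ 0. -1. -0.]
2.08 [ 0.5922 -0.0227  0.2799] yaw 1.09 F [-2.34  4.5  -0.54] T [0.283 0.147 0.084] op 0.087 q [ 0.448  0.293 -0.606  1.435  0.163  1.464 -0.136] tilt [-0.003 -1.     0.   ]
```

View pics/w1.png

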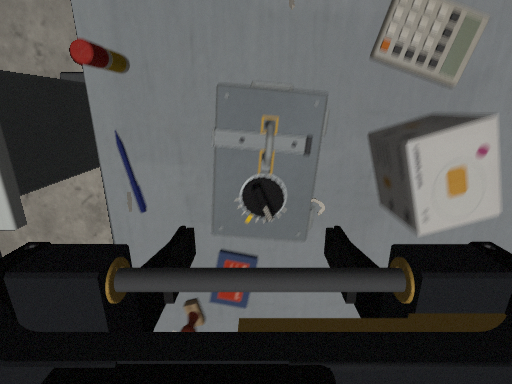

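Run:
```python
from h import *
im=imaging.get_image("wrist");im=imaging.get_image("wrist")
s=st(); c=imaging.calibration("wrist"); im=imaging.get_image("wrist"); st()
cv2.imwrite("pics/w2.png",im[:,:,::-1]); np.save("c2.npy",c,allow_pickle=True)
cv2.imwrite("pics/w2z.png",cv2.resize(im[70:250,190:350,::-1],None,fx=3.3,fy=3.3,interpolation=cv2.INTER_CUBIC))
```

```text
2.17 [ 0.5906 -0.0277  0.2799] yaw 0.62 F [-0.48 -1.35 -0.05] T [-0.04  -0.131  0.048] op 0.0872 q [ 0.453  0.29  -0.601  1.438  0.162  1.464 -0.135] tilt [-0.001 -1.    -0.001]
2.23 [ 0.5903 -0.0298  0.28  ] yaw 0.42 F [ 0.12 -1.11 -0.59] T [-0.046 -0.068 -0.011] op 0.0868 q [ 0.454  0.289 -0.599  1.439  0.162  1.464 -0.135] tilt [-0.    -1.    -0.001]
```

View pics/w2z.png

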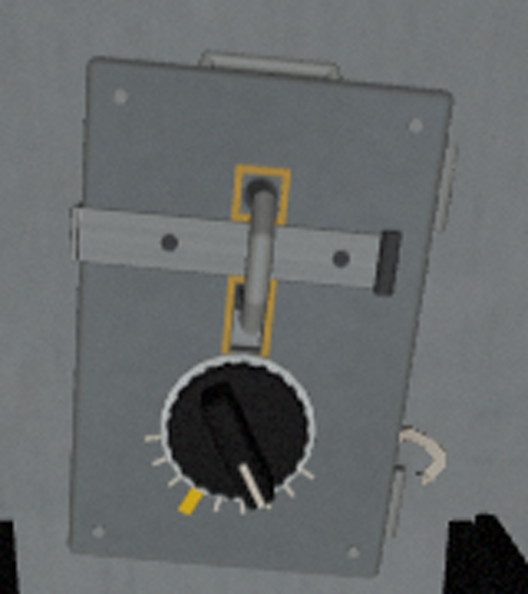

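Run:
```python
from h import *
np.set_printoptions(precision=4,suppress=True)
c=np.load("c2.npy",allow_pickle=True).item()
f=lambda a:np.array(a,float)/3.3+[190,70]-0.35
lid=ray(c,f([[90,58],[452,95],[378,577],[70,550]]),.075); print(lid,lid.mean(0),np.linalg.norm(lid-np.roll(lid,-1,0),axis=1))
for i,j in [(3,0),(2,1)]:
    d=lid[j]-lid[i]; print("y-axis yaw",np.degrees(np.arctan2(-d[0],d[1])))
for i,j in [(0,1),(3,2)]:
    d=lid[j]-lid[i]; print("x-axis yaw",np.degrees(np.arctan2(d[1],d[0])))
im=cv2.imread("pics/w2.png")
hsv=cv2.cvtColor(im,cv2.COLOR_BGR2HSV)
# dark skirt
m=((hsv[...,2]<50)*255).astype(np.uint8); m[:150]=0;m[225:]=0;m[:,:230]=0;m[:,295:]=0
n,l,stt,ce=cv2.connectedComponentsWithStats(m); k=1+np.argmax(stt[1:,4]); print(stt[k],ce[k])
cn,_=cv2.findContours((l==k).astype(np.uint8),0,1); e=cv2.fitEllipse(cn[0]); print(e, "skirt ctr",ray(c,[e[0]],.085), "diam mm",np.linalg.norm(np.diff(ray(c,[[e[0][0]-e[1][0]/2,e[0][1]],[e[0][0]+e[1][0]/2,e[0][1]]],.085),axis=0)))
E=ray(c,f([[258,508],[213,388]]),.111); print("bar ends",E,np.linalg.norm(E[0]-E[1]),E.mean(0),np.degrees(np.arctan2(*(E[0]-E[1])[1::-1])))
L=ray(c,f([[243,464],[264,505]]),.111);print("line",L,np.degrees(np.arctan2(*(L[1]-L[0])[1::-1])))
Y=ray(c,f([[190,501]]),.075);print("yellow",Y)
B=ray(c,f([[261,190],[251,325]]),.125);print("bow bends?",B,B.mean(0))
```

```text
[[ 0.536   0.0816  0.075 ]
 [ 0.6766  0.0697  0.075 ]
 [ 0.6607 -0.1402  0.075 ]
 [ 0.519  -0.1282  0.075 ]] [ 0.5981 -0.0293  0.075 ] [0.1411 0.2105 0.1422 0.2105]
y-axis yaw -4.6271314189306665
y-axis yaw -4.353653734181511
x-axis yaw -4.8523661395810525
x-axis yaw -4.870285641515264
[ 241  180   42   44 1321] [261.6086 199.8372]
((261.6540222167969, 199.75970458984375), (39.62715530395508, 41.38492965698242), 107.17369079589844) skirt ctr [[ 0.5948 -0.0656  0.085 ]] diam mm 0.055613495697054385
bar ends [[ 0.6033 -0.0903  0.111 ]
 [ 0.5848 -0.0398  0.111 ]] 0.05377868532707826 [ 0.594  -0.0651  0.111 ] -69.86984498850109
line [[ 0.5969 -0.0713  0.111 ]
 [ 0.6057 -0.089   0.111 ]] -63.59243622593275
yellow [[ 0.574  -0.1032  0.075 ]]
bow bends? [[ 0.6014  0.0361  0.125 ]
 [ 0.5988 -0.0117  0.125 ]] [0.6001 0.0122 0.125 ]
```

Run:
```python
from h import *
c=imaging.calibration("scene")
b=np.array([[355,125],[350,47],[428,14],[398,64],[480,28]])/2.9+[80,135]
P=ray(c,b[:1],0)[0];print(P)
for h in np.arange(.08,.15,.01): print(h,proj(c,P+[0,0,h]),b[1])
plan([((.595,-.0665,.28),21,2),((.595,-.0665,.13),21,3),((.595,-.0665,.0905),21,2)],4)
```

```text
[0.86591434 0.04089491 0.        ]
0.08 [[200.93979611 157.75081191]] [200.68965517 151.20689655]
0.09 [[200.75127327 155.1477286 ]] [200.68965517 151.20689655]
0.09999999999999999 [[200.56177628 152.53119458]] [200.68965517 151.20689655]
0.10999999999999999 [[200.37129758 149.90110532]] [200.68965517 151.20689655]
0.11999999999999998 [[200.17982953 147.25735523]] [200.68965517 151.20689655]
0.12999999999999998 [[199.98736439 144.59983758]] [200.68965517 151.20689655]
0.13999999999999996 [[199.79389435 141.92844455]] [200.68965517 151.20689655]
[0.0183, 0.0, 0.0022, 0.0004, -0.1796, -0.0002] 0.018
[0.0185, 0.0, -0.0011, 0.0004, -0.1796, -0.0002] 0.018
[0.0, 0.05, 0.0, -0.0, 0.0, -0.0] 0.05
[0.0, 0.05, 0.0, -0.0, 0.0, -0.0] 0.05
[0.0, 0.05, 0.0, -0.0, 0.0, -0.0] 0.05
[0.0, 0.0198, 0.0, -0.0, 0.0, -0.0] 0.02
[0.0, 0.0198, 0.0, -0.0, 0.0, -0.0] 0.02
end [ 0.59495169 -0.06649452  0.09043404] 21.003182241638633
```

>>> step_arm:
  commands:
    - [0.0183,0,0.0022,0,-0.18,0,100]
    - [0.0185,0,-0.0011,0,-0.18,0,100]
    - [0,0.05,0,0,0,0,100]
    - [0,0.05,0,0,0,0,100]
    - [0,0.04,0,0,0,0,100]

```text
clock: 2.85
ee_pos: [0.5937, -0.0693, 0.1386]
tool_rot: [-0.581, 0.583, -0.402, 0.401]
wrist_force: [0.8, -0.5, 0.3]
opening: 0.0872
```

Run:
```python
from h import *
im=imaging.get_image("wrist");im=imaging.get_image("wrist")
s=st(); c=imaging.calibration("wrist"); im=imaging.get_image("wrist"); st()
cv2.imwrite("pics/w3.png",im[:,:,::-1]); np.save("c3.npy",c,allow_pickle=True)
plan([((.595,-.0665,.0905),21,3)])
```

```text
2.95 [ 0.5917 -0.069   0.1363] yaw 20.83 F [ 0.49 -0.96  0.01] T [ 0.011 -0.101  0.002] op 0.087 q [ 0.523  0.401 -0.605  1.617  0.239  1.207  0.231] tilt [-0.003 -1.    -0.007]
3.0 [ 0.5934 -0.0687  0.1393] yaw 20.85 F [-0.42 -0.03  0.99] T [ 0.06  -0.111 -0.017] op 0.0871 q [ 0.523  0.399 -0.606  1.613  0.239  1.209  0.232] tilt [-0.001 -1.    -0.003]
[-0.0005, 0.0163, 0.0008, 0.0011, -0.0009, -0.0004] 0.016
[-0.0005, 0.0163, 0.0008, 0.0011, -0.0009, -0.0004] 0.016
[-0.0005, 0.0163, 0.0008, 0.0011, -0.0009, -0.0004] 0.016
end [ 0.59496656 -0.06644103  0.09044   ] 21.005694741369982
```

View pics/w3.png

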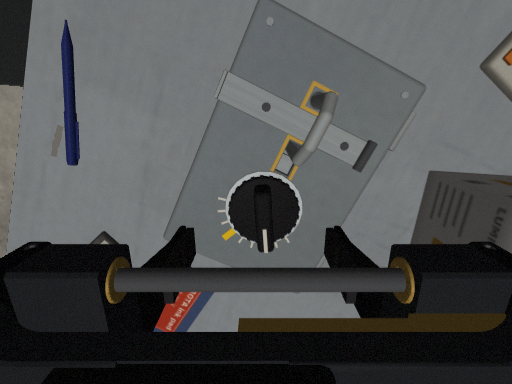

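>>> step_arm:
  commands:
    - [-0.0005,0.0163,0.001,0.001,0,0,100]
    - [-0.0005,0.0163,0.001,0.001,0,0,100]
    - [-0.0005,0.0155,0.001,0.001,0,0,100]
    - [0,0,0,0,0,0,30]
    - [0,0,0,0,0,0,10]
  force: 20

```text
clock: 3.62
ee_pos: [0.5975, -0.0647, 0.0928]
tool_rot: [0.584, -0.582, 0.4, -0.401]
wrist_force: [0.4, -0.7, 0.4]
opening: 0.0743
```

>>> step_arm:
  commands:
    - [0,0,0,0,0,0,0]
    - [0,0,0,0,0,0,0]
    - [0,0,0,0,0,0,0]
    - [0,0,0,0,0,0,0]
    - [0,0,0,0,0,0,0]
  force: 20

```text
clock: 4.25
ee_pos: [0.5972, -0.0648, 0.0925]
tool_rot: [0.583, -0.582, 0.4, -0.401]
wrist_force: [-0.1, -0.2, -0.5]
opening: 0.0252
```

Run:
```python
from h import *
st(); im=imaging.get_image("wrist")
cv2.imwrite("pics/w4.png",im[:,:,::-1])
```

```text
4.25 [ 0.5972 -0.0648  0.0925] yaw 20.97 F [-0.06 -0.17 -0.52] T [-0.006 -0.108  0.036] op 0.0252 q [ 0.506  0.448 -0.595  1.655  0.272  1.119  0.204] tilt [ 0.    -1.     0.003]
```

View pics/w4.png

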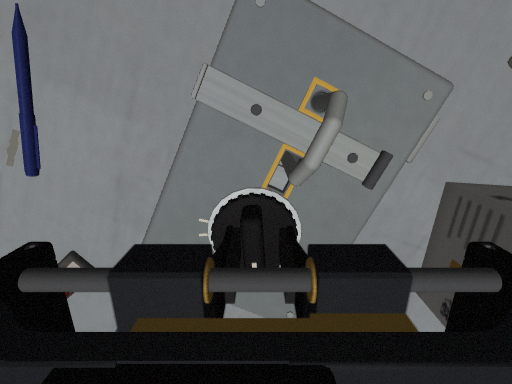

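>>> step_arm:
  commands:
    - [0.001,0.002,-0.0026,0,0,0,0]
    - [0,0,0,0,0,0,0]
    - [0,0,0,0,0,0,0]
    - [0,0,0,0,0,0,0]
    - [0,0,0,0,0,0,0]
  force: 20

```text
clock: 4.92
ee_pos: [0.594, -0.0667, 0.0907]
tool_rot: [0.583, -0.582, 0.401, -0.401]
wrist_force: [-8.2, -0.2, 8.7]
opening: 0.0128
```

Run:
```python
from h import *
st()
```

```text
4.92 [ 0.594  -0.0667  0.0907] yaw 20.97 F [-8.2  -0.18  8.73] T [ 0.034  1.757 -0.009] op 0.0128 q [ 0.51   0.446 -0.594  1.663  0.271  1.117  0.207] tilt [-0. -1.  0.]
```

>>> step_arm:
  commands:
    - [0,-0.001,0,0,0.1,0,0]
    - [0,0,0,0,0.1,0,0]
    - [0,0,0,0,0.1,0,0]
    - [0,0,0,0,0.1,0,0]
    - [0,0,0,0,0.1,0,0]
  force: 25

```text
clock: 5.55
ee_pos: [0.5941, -0.0667, 0.0908]
tool_rot: [0.465, -0.464, 0.533, -0.533]
wrist_force: [-3.0, 0.4, -0.9]
opening: 0.0125
```

Run:
```python
from h import *
st()
```

```text
5.55 [ 0.5941 -0.0667  0.0908] yaw -7.87 F [-2.96  0.36 -0.91] T [-0.031  0.558  0.047] op 0.0125 q [ 0.443  0.427 -0.506  1.666  0.225  1.107 -0.264] tilt [-0.001 -1.     0.   ]
```

>>> step_arm:
  commands:
    - [0,0,0,0,0.1,0,0]
    - [0,0,0,0,0.1,0,0]
    - [0,0,0,0,0.1,0,0]
    - [0,0,0,0,0.1,0,0]
    - [0,0,0,0,0,0,0]

```text
clock: 6.18
ee_pos: [0.5942, -0.0667, 0.0908]
tool_rot: [0.351, -0.35, 0.614, -0.614]
wrist_force: [-2.7, 0.5, -3.0]
opening: 0.0127
```

Run:
```python
from h import *
st(); im=imaging.get_image("wrist"); st()
cv2.imwrite("pics/w5.png",im[:,:,::-1])
```

```text
6.17 [ 0.5942 -0.0667  0.0908] yaw -30.56 F [-2.68  0.5  -3.01] T [-0.068  0.717  0.019] op 0.0127 q [ 0.389  0.415 -0.438  1.669  0.192  1.1   -0.637] tilt [-0.001 -1.     0.   ]
6.22 [ 0.5942 -0.0667  0.0908] yaw -30.47 F [-4.4  -1.   -3.88] T [-0.112  0.899 -0.034] op 0.0126 q [ 0.39   0.415 -0.439  1.669  0.192  1.1   -0.635] tilt [-0.001 -1.     0.   ]
```

View pics/w5.png

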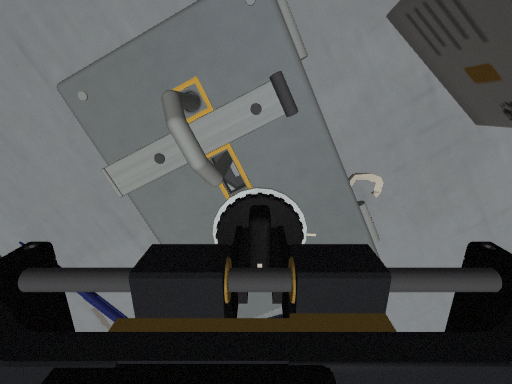

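>>> step_arm:
  commands:
    - [0,0,0,0,0,0,45]
    - [0,0,0,0,0,0,45]
    - [0,0,0,0,0,0,45]
    - [0,-0.02,0,0,0,0,60]
    - [0,-0.06,0,0,0,0,100]

```text
clock: 6.85
ee_pos: [0.5933, -0.0667, 0.1709]
tool_rot: [0.35, -0.351, 0.615, -0.613]
wrist_force: [1.1, -0.6, 0.9]
opening: 0.0517
```

Run:
```python
from h import *
st(); plan([((.6012,.0105,.19),-4.7,3)])
```

```text
6.85 [ 0.5933 -0.0667  0.1709] yaw -30.58 F [ 1.14 -0.56  0.91] T [-0.058 -0.125 -0.013] op 0.0517 q [ 0.402  0.342 -0.452  1.586  0.153  1.251 -0.609] tilt [-0.001 -1.    -0.003]
[-0.0235, -0.0063, -0.0108, 0.0008, -0.1505, -0.0004] 0.027
[-0.0248, -0.0063, -0.0072, 0.0008, -0.1505, -0.0004] 0.027
[-0.0256, -0.0063, -0.0034, 0.0008, -0.1505, -0.0004] 0.027
end [0.60117923 0.01040904 0.18991703] -4.7072482701230625
```

>>> step_arm:
  commands:
    - [-0.0235,-0.0063,-0.0108,0.001,-0.15,0,100]
    - [-0.0248,-0.0063,-0.0072,0.001,-0.15,0,100]
    - [-0.0256,-0.0063,-0.0034,0,-0.15,0,100]
    - [0,0,0,0,0,0,100]
    - [0,0,0,0,0,0,100]

```text
clock: 7.48
ee_pos: [0.6029, 0.0094, 0.1911]
tool_rot: [-0.479, 0.477, -0.52, 0.523]
wrist_force: [-0.7, -0.4, 0.8]
opening: 0.0863
```

Run:
```python
from h import *
s=st(); c=imaging.calibration("wrist"); im=imaging.get_image("wrist"); st()
cv2.imwrite("pics/w6.png",im[:,:,::-1]); np.save("c6.npy",c,allow_pickle=True)
b=np.array([[.6012,.0099,.125]]); print(proj(c,b),proj(c,[.595,-.0665,.111]))
im=imaging.get_image("scene"); cv2.imwrite("pics/s6.png",cv2.resize(im[145:225,200:300,::-1],None,fx=7,fy=7,interpolation=cv2.INTER_CUBIC))
```

```text
7.47 [0.6029 0.0094 0.1911] yaw -4.97 F [-0.73 -0.41  0.81] T [ 0.017 -0.124 -0.028] op 0.0863 q [ 0.35   0.35  -0.552  1.547  0.19   1.292 -0.313] tilt [-0.    -1.     0.005]
7.53 [0.6028 0.0091 0.1908] yaw -4.99 F [ 0.37 -0.35  0.07] T [-0.057 -0.087  0.02 ] op 0.0871 q [ 0.35   0.351 -0.552  1.548  0.19   1.292 -0.313] tilt [-0.    -1.     0.005]
[[255.9130867  205.81974826]] [[256.75247511 270.30284174]]
```

View pics/w6.png

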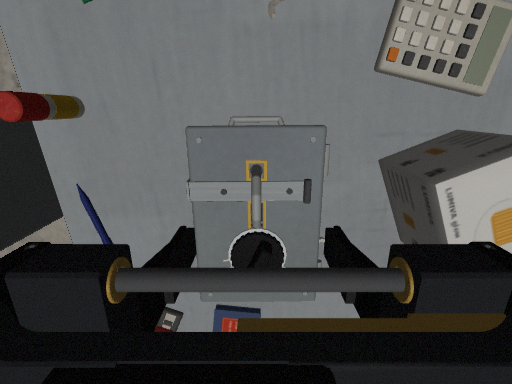

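View pics/s6.png

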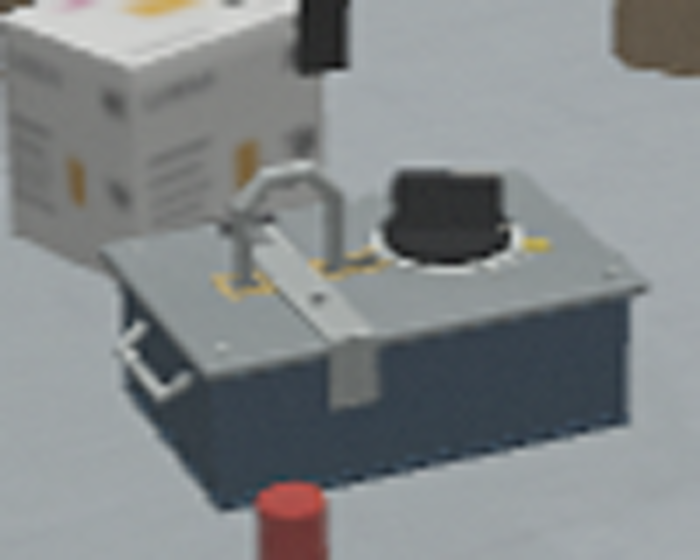

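Run:
```python
from h import *
c=imaging.calibration("scene")
E=ray(c,np.array([[393,172],[503,178]])/7+[200,145],.111); d=E[1]-E[0]; print(E,np.linalg.norm(d),np.degrees(np.arctan2(d[1],d[0])))
cw=imaging.calibration("wrist")
a=cv2.imread("pics/w6.png")[225:300,215:300]; cv2.imwrite("pics/w6z.png",cv2.resize(a,None,fx=7,fy=7,interpolation=cv2.INTER_CUBIC)*2)
plan([((.6012,.0105,.104),-4.7,3)])
```

```text
[[ 0.60922688 -0.04855015  0.111     ]
 [ 0.57836386 -0.08867802  0.111     ]] 0.050623822664373076 -127.56448849613369
[-0.0005, 0.0289, -0.0007, -0.0016, -0.0017, -0.0] 0.029
[-0.0005, 0.0289, -0.0007, -0.0016, -0.0017, -0.0] 0.029
[-0.0005, 0.0289, -0.0006, -0.0016, -0.0017, -0.0] 0.029
end [0.60116872 0.01064574 0.10386432] -4.695533216993897
```

View pics/w6z.png

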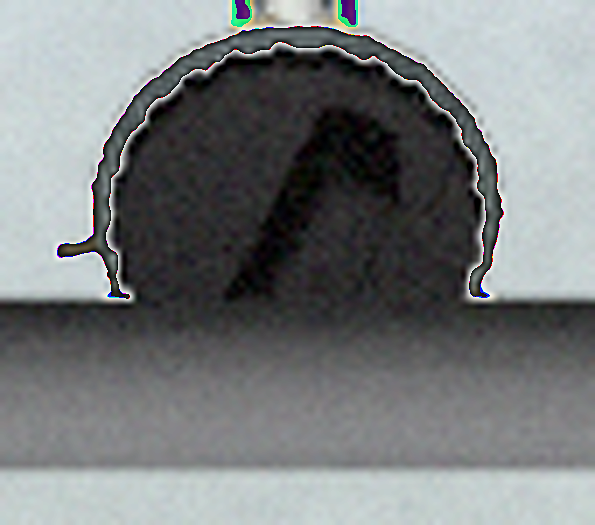

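>>> step_arm:
  commands:
    - [-0.0005,0.029,-0.0006,-0.0016,0,0,100]
    - [-0.0005,0.029,-0.0006,-0.0016,0,0,100]
    - [-0.0005,0.029,-0.0006,-0.0016,0,0,100]
    - [0,0,0,0,0,0,60]
    - [0,0,0,0,0,0,30]
  force: 20

```text
clock: 8.2
ee_pos: [0.602, 0.0117, 0.1046]
tool_rot: [-0.479, 0.478, -0.521, 0.521]
wrist_force: [0.4, -0.3, 1.1]
opening: 0.0743
```

Run:
```python
from h import *
s=st(); c=imaging.calibration("wrist"); im=imaging.get_image("wrist"); st()
cv2.imwrite("pics/w7.png",im[:,:,::-1])
```

```text
8.2 [0.602  0.0117 0.1046] yaw -4.87 F [ 0.39 -0.35  1.15] T [-0.002 -0.102 -0.027] op 0.0743 q [ 0.334  0.426 -0.538  1.642  0.235  1.138 -0.348] tilt [-0.001 -1.     0.001]
8.25 [0.6022 0.0118 0.105 ] yaw -4.86 F [0.58 0.03 0.51] T [-0.016 -0.09  -0.064] op 0.0706 q [ 0.334  0.426 -0.538  1.641  0.235  1.137 -0.348] tilt [-0.001 -1.     0.002]
```

View pics/w7.png

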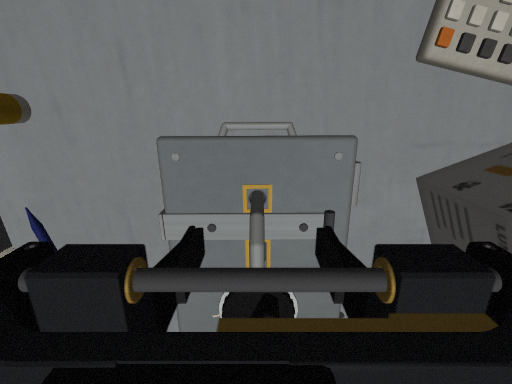

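>>> step_arm:
  commands:
    - [0,0,-0.0008,0,0,0,0]
    - [0,0,0,0,0,0,0]
    - [0,0,0,0,0,0,0]
    - [0,0,0,0,0,0,0]
    - [0,0,0,0,0,0,0]
  force: 20

```text
clock: 8.88
ee_pos: [0.6006, 0.0121, 0.1034]
tool_rot: [0.479, -0.478, 0.521, -0.52]
wrist_force: [0.2, -0.1, -0.3]
opening: 0.0208
```

>>> step_arm:
  commands:
    - [0,0,0,0,0,0,0]
    - [0,0,0,0,0,0,0]
    - [0,0,0,0,0,0,0]
    - [0,0,0,0,0,0,0]
    - [0,0,0,0,0,0,0]
  force: 30

```text
clock: 9.5
ee_pos: [0.6005, 0.0121, 0.1034]
tool_rot: [0.479, -0.478, 0.521, -0.52]
wrist_force: [0.1, 0.6, 0.1]
opening: 0.0072
```

Run:
```python
from h import *
s=st()
```

```text
9.5 [0.6005 0.0121 0.1034] yaw -4.81 F [0.11 0.6  0.09] T [-0.034 -0.115  0.005] op 0.0072 q [ 0.334  0.426 -0.538  1.645  0.235  1.136 -0.348] tilt [-0.001 -1.    -0.   ]
```

Run:
```python
from h import *
im=imaging.get_image("wrist");cv2.imwrite("pics/w8.png",im[:,:,::-1])
im=imaging.get_image("side");cv2.imwrite("pics/sd8.png",cv2.resize(im[100:250,200:360,::-1],None,fx=4,fy=4))
s=st()
```

```text
9.6 [0.6005 0.0121 0.1034] yaw -4.82 F [-0.56  1.19 -0.72] T [-0.04  -0.14  -0.017] op 0.0075 q [ 0.334  0.426 -0.538  1.645  0.235  1.136 -0.348] tilt [-0.001 -1.    -0.   ]
```

View pics/w8.png

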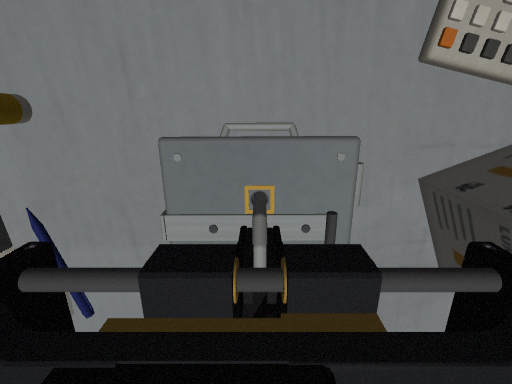

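View pics/sd8.png

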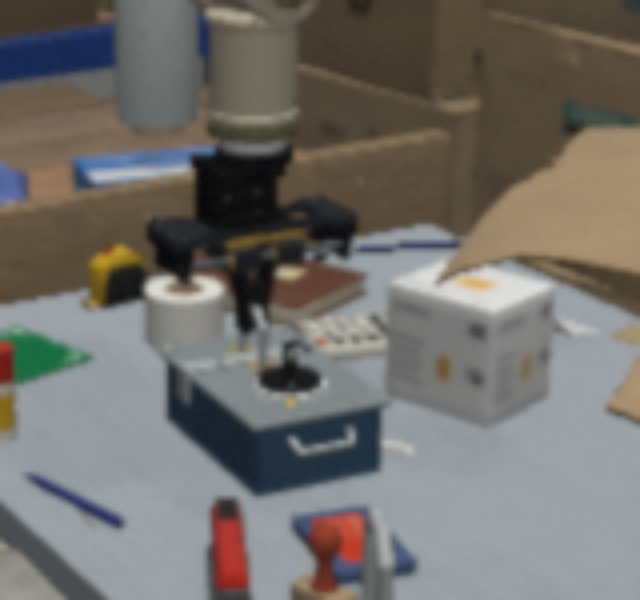

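>>> step_arm:
  commands:
    - [0,-0.004,0,0,0,0,0]
    - [0,-0.004,0,0,0,0,0]
    - [0,-0.004,0,0,0,0,0]
    - [0,-0.006,0,0,0,0,0]
    - [0,-0.006,0,0,0,0,0]
  force: 35

```text
clock: 10.22
ee_pos: [0.6006, 0.0121, 0.1279]
tool_rot: [0.479, -0.478, 0.521, -0.52]
wrist_force: [0.5, -1.2, -0.8]
opening: 0.0074
```

Run:
```python
from h import *
s=st()
im=imaging.get_image("side");cv2.imwrite("pics/sd9.png",cv2.resize(im[150:230,230:310,::-1],None,fx=7,fy=7))
im=imaging.get_image("scene");cv2.imwrite("pics/s9.png",cv2.resize(im[145:225,200:300,::-1],None,fx=7,fy=7,interpolation=cv2.INTER_CUBIC))
```

```text
10.22 [0.6006 0.0121 0.1279] yaw -4.81 F [ 0.46 -1.16 -0.8 ] T [ 0.019 -0.182  0.013] op 0.0074 q [ 0.339  0.401 -0.544  1.622  0.22   1.18  -0.338] tilt [-0.001 -1.     0.   ]
```

View pics/s9.png

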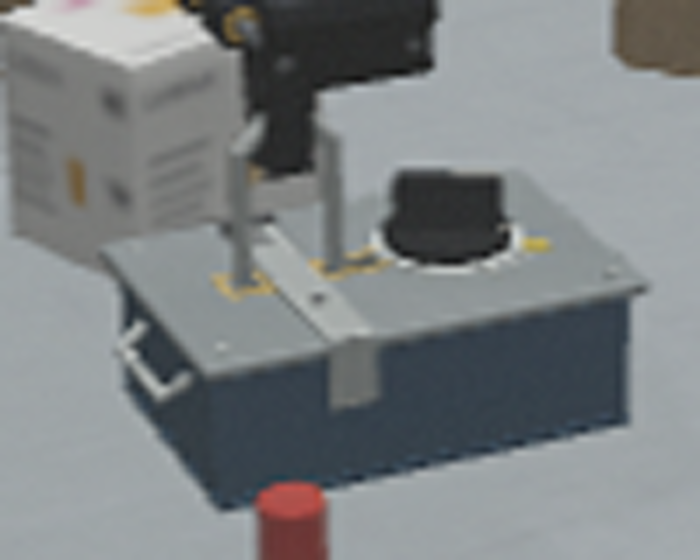

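View pics/sd9.png

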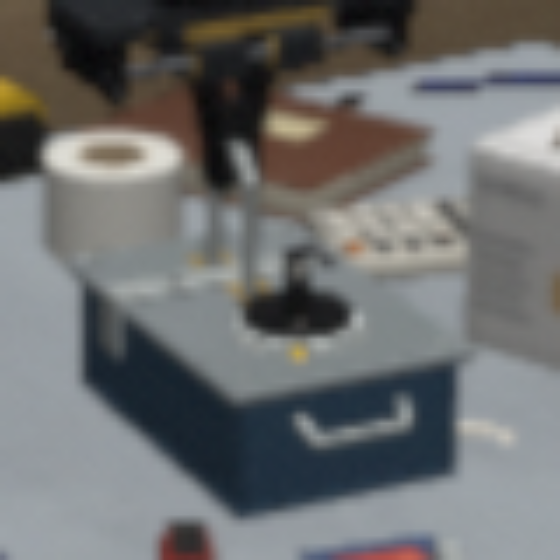

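The shackle has risen 24 mm with no resistance (legs at about (233,165) and (247,163) in the scene view), so the lock is released. I'll keep pulling it up.

>>> step_arm:
  commands:
    - [0,-0.012,0,0,0,0,0]
    - [0,-0.015,0,0,0,0,0]
    - [0,-0.015,0,0,0,0,0]
    - [0,-0.02,0,0,0,0,0]
    - [0,-0.025,0,0,0,0,0]

```text
clock: 10.95
ee_pos: [0.6004, 0.012, 0.2159]
tool_rot: [0.479, -0.478, 0.521, -0.52]
wrist_force: [-0.5, 0.2, -2.2]
opening: 0.0072
```

Run:
```python
from h import *
s=st()
plan([((.6005,.0121,.225),-4.8,1),((.472,.300,.2),20,10)],3)
im=imaging.get_image("scene");cv2.imwrite("pics/s10.png",cv2.resize(im[125:225,190:310,::-1],None,fx=6,fy=6,interpolation=cv2.INTER_CUBIC))
```

```text
10.95 [0.6004 0.012  0.2159] yaw -4.82 F [-0.48  0.24 -2.15] T [ 0.024 -0.009  0.018] op 0.0072 q [ 0.35   0.334 -0.557  1.515  0.178  1.344 -0.307] tilt [-0.001 -1.    -0.   ]
[-0.0, -0.009, 0.0, 0.0, -0.0, -0.001] 0.009
[-0.028, 0.002, -0.015, 0.0, -0.043, 0.0] 0.032
[-0.028, 0.002, -0.014, 0.0, -0.043, 0.0] 0.032
[-0.029, 0.002, -0.013, 0.0, -0.043, 0.0] 0.032
[-0.029, 0.002, -0.012, 0.0, -0.043, 0.0] 0.032
[-0.03, 0.002, -0.01, 0.0, -0.043, 0.0] 0.032
[-0.03, 0.002, -0.009, 0.0, -0.043, 0.0] 0.032
[-0.031, 0.002, -0.008, 0.0, -0.043, 0.0] 0.032
[-0.031, 0.002, -0.006, 0.0, -0.043, 0.0] 0.032
[-0.031, 0.002, -0.005, 0.0, -0.043, 0.0] 0.032
[-0.031, 0.002, -0.004, 0.0, -0.043, 0.0] 0.032
end [0.47157616 0.29987408 0.20482422] 19.821806869941906
```

View pics/s10.png

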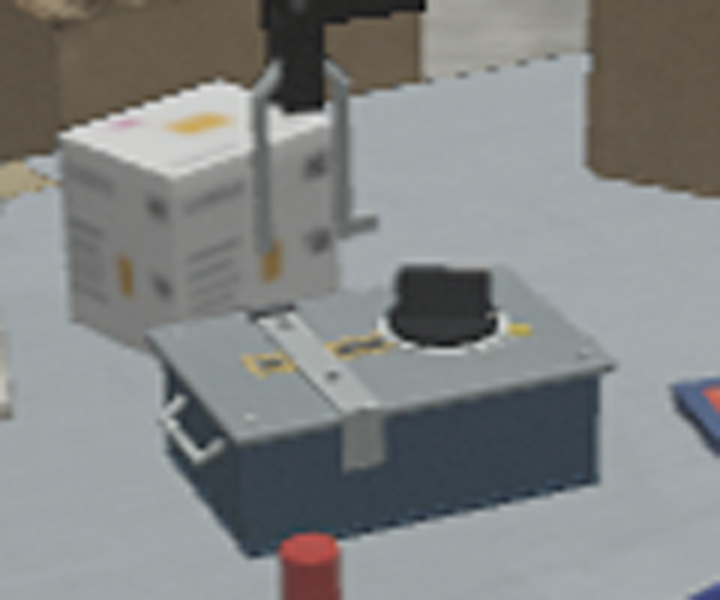

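The shackle is out and hanging upright, tooth toward the dial, with the dial still at the yellow mark. Next, the move over the mat.

>>> step_arm:
  commands:
    - [0,-0.009,0,0,0,0,0]
    - [-0.028,0.002,-0.015,0,-0.043,0,0]
    - [-0.028,0.002,-0.014,0,-0.043,0,0]
    - [-0.029,0.002,-0.013,0,-0.043,0,0]
    - [-0.029,0.002,-0.012,0,-0.043,0,0]

```text
clock: 11.62
ee_pos: [0.5474, 0.1296, 0.2153]
tool_rot: [0.523, -0.522, 0.477, -0.476]
wrist_force: [-0.0, 1.1, -0.8]
opening: 0.0072
```

>>> step_arm:
  commands:
    - [-0.03,0.002,-0.01,0,-0.043,0,0]
    - [-0.03,0.002,-0.009,0,-0.043,0,0]
    - [-0.031,0.002,-0.008,0,-0.043,0,0]
    - [-0.031,0.002,-0.006,0,-0.043,0,0]
    - [-0.031,0.002,-0.005,0,-0.043,0,0]

```text
clock: 12.25
ee_pos: [0.4838, 0.2735, 0.2055]
tool_rot: [0.571, -0.57, 0.418, -0.418]
wrist_force: [-0.0, 0.0, -1.7]
opening: 0.0072
```

>>> step_arm:
  commands:
    - [-0.025,0.01,-0.004,0,-0.043,0,0]
    - [-0.006,0.015,0,0,0,0,0]
    - [0,0.015,0,0,0,0,0]
    - [0,0.005,0,0,0,0,0]
    - [0,0,0,0,0,0,0]

```text
clock: 12.88
ee_pos: [0.4719, 0.2989, 0.1601]
tool_rot: [-0.578, 0.578, -0.407, 0.407]
wrist_force: [0.5, 0.2, -0.1]
opening: 0.0074
```

Run:
```python
from h import *
s=st()
c=imaging.calibration("wrist");im=imaging.get_image("wrist");cv2.imwrite("pics/w11.png",im[:,:,::-1])
im=imaging.get_image("scene");cv2.imwrite("pics/s11.png",cv2.resize(im[125:275,90:310,::-1],None,fx=3.6,fy=3.6,interpolation=cv2.INTER_CUBIC))
st()
hsv=cv2.cvtColor(cv2.imread("pics/w11.png"),cv2.COLOR_BGR2HSV); m=cv2.inRange(hsv,(60,90,40),(95,255,255))
cn,_=cv2.findContours(m,0,2); 
for k in cn:
    if cv2.contourArea(k)>300: r=cv2.minAreaRect(k); print(r,ray(c,cv2.boxPoints(r),.003).round(3).tolist())
```

```text
12.88 [0.4719 0.2989 0.1601] yaw 19.73 F [ 0.49  0.21 -0.15] T [ 0.007 -0.077 -0.041] op 0.0074 q [ 0.008  0.326 -0.777  1.689  0.241  1.226 -0.481] tilt [-0.    -1.    -0.001]
12.97 [0.472  0.2995 0.161 ] yaw 19.76 F [ 0.19  0.29 -1.21] T [-0.008 -0.076 -0.064] op 0.0074 q [ 0.007  0.326 -0.778  1.688  0.24   1.226 -0.481] tilt [-0.001 -1.     0.001]
((260.62872314453125, 176.71286010742188), (111.84217834472656, 103.38436126708984), 5.710593223571777) [[0.419, 0.22, 0.003], [0.395, 0.347, 0.003], [0.52, 0.379, 0.003], [0.561, 0.254, 0.003]]
```

View pics/s11.png

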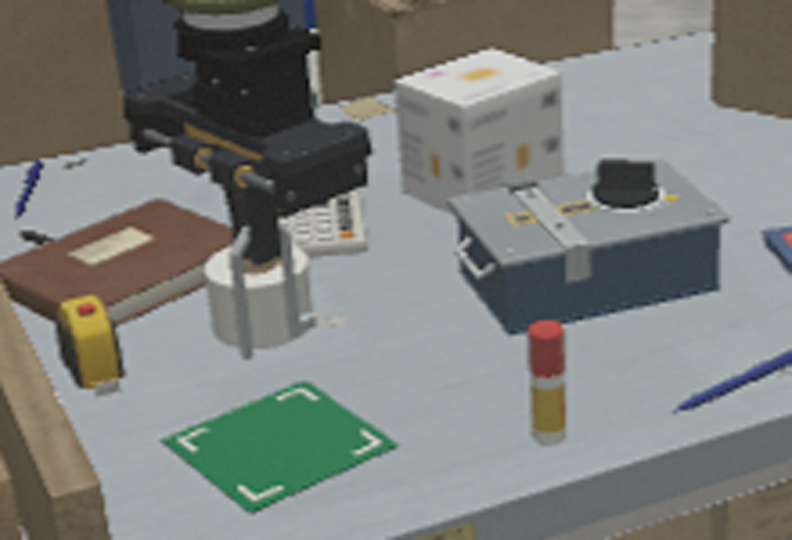

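View pics/w11.png

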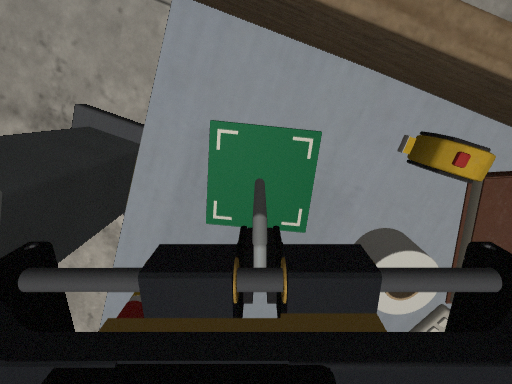

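>>> step_arm:
  commands:
    - [0,0,0,0,0,0,0]
    - [0,0,0,0,0,0,0]
    - [0,0,0,0,0,0,0]
    - [0,0,0,0,0,0,0]
    - [0,0,0,0,0,0,0]

```text
clock: 13.6
ee_pos: [0.4714, 0.2999, 0.1606]
tool_rot: [0.579, -0.578, 0.407, -0.406]
wrist_force: [-0.2, -1.1, -1.2]
opening: 0.0072
```

Run:
```python
from h import *
s=st(); print(np.abs(s["qvel"]).max())
im=imaging.get_image("side");cv2.imwrite("pics/sd12.png",cv2.resize(im[110:240,160:330,::-1],None,fx=4.5,fy=4.5,interpolation=cv2.INTER_CUBIC))
```

```text
13.6 [0.4714 0.2999 0.1606] yaw 19.82 F [-0.23 -1.09 -1.24] T [ 0.009 -0.081  0.03 ] op 0.0072 q [ 0.007  0.326 -0.778  1.688  0.24   1.226 -0.481] tilt [-0.001 -1.     0.   ]
0.001974109672437944
```

View pics/sd12.png

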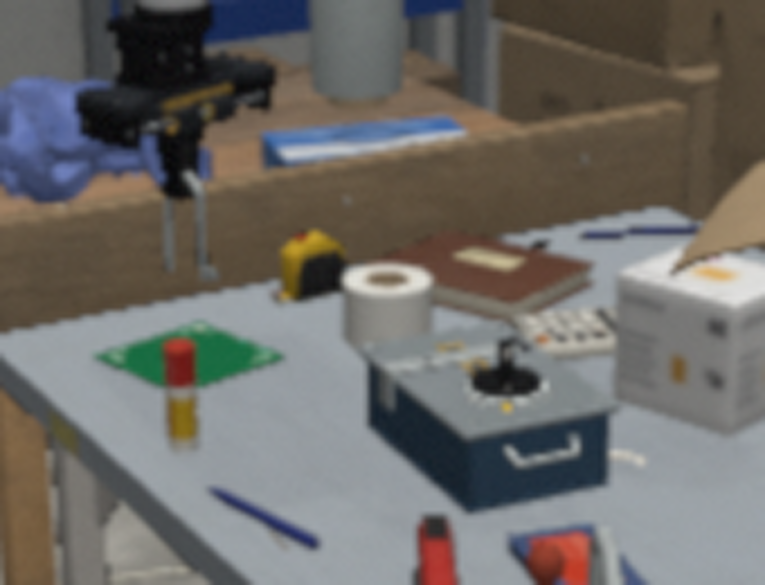

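The shackle hangs upright and still over the mat, with its legs' ends at crop (170,270) and (208,272). The yellow mark shows in front of the dial at (507,407). I'm handing in.

```bash
python3 -c "
from bench import bot
print(bot.hand_in())"
```

```text
the job is handed in; nothing more can be done
None
```

The job is handed in. I turned the dial clockwise by about 51.5° (three notches, 0.6 to 1.5 rad) to the yellow mark. I then pulled the smaller shackle straight up out of the lid and brought it over the green mat. The hand-in came shortly after 13.6 s on the clock (limit 51 s).

**Last checks:**
- **Shackle position:** it hangs upright in the gripper, about 1–3 mm from the mat's centre, with its legs about 8 cm above the mat. The tool tilt is about 0 and the arm is still.
- **Grip:** it is held with 35 N. The fingers read 7.2 mm on the 9 mm bar, a little less than expected, but the grip held steady through the lift and the move.
- **Dial:** the wrist angle ended within 0.1° of the computed mark. The shackle then came out freely, which confirms the lock released.
- **Other objects:** the glue stick, label roll and tape measure look unmoved in the pictures.

**Disagreement:** a coarse reading of the bar angle from the scene camera gave −127.6°, against the expected −120.5°. That gap is 0.12 rad, just inside the 0.14 rad limit. I put it down to pixel noise and did not measure it again up close.

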